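# Lay out one lever-unit kit in its nests

### The arm

A 6-joint arm with a two-finger parallel gripper is mounted at the origin on the work surface. World frame = base frame: x ahead of the robot, y to its left, z up, the work surface at z = 0. Lengths are in mm, angles in rad, forces in N, time in s.
With the tool pointing down it reaches from about 350 to 875 mm from the base axis. Payload 15.5 kg.
Tool frame: the origin (TCP) lies at the very end of the fingers, on their centre line; the grasp point (between the pads) lies 19 mm behind it; z points along the fingers, y is the line along which they close (so a half turn about z gives the same grasp; the last joint's range is limited). The gripper opens to 85 mm and grips with 20 to 120 N. Pads are 22 mm wide; open, the fingers measure 114 mm over their backs; the gripper's body (76 mm by 85 mm) begins 54 mm behind the grasp point. The pads swing forward as they close: fully open they stand 13 mm farther back than shut.
Start: joints at [-1.26, 0.494, 1.345, -0, 1.302, -0.096], TCP at [247.297, -573.996, 231.277] pointing down, gripper open.
Joint ranges: [-2.91, 2.91], [-0.82, 2.16], [0.22, 2.67], [-1.22, 4.37], [0.12, 2.79], [-3.08, 3.08]. Speed limits (rad/s): [1.89, 1.89, 2.57, 3.01, 3.01, 3.01].

### API

Orientations are given as a unit quaternion [x, y, z, w].
In Python, from workcell import r, viewer gives the robot as it stands. The module is installed in compiled form; this text tells all that it offers.
- The arm moves only by the tool jog_arm, never from a script. Its arguments are lists of equal length, an entry for each row: "offset": the shift along the tool's x, y, z scaled (see below), a list of three; "turn": the turn, a rotation vector about the tool's x, y, z scaled (see below), a list of three; "hand": the opening, from 0 (shut) to 1 (fully open). In form: {"offset": [[dx, dy, dz], ...], "turn": [[wx, wy, wz], ...], "hand": [hand, ...]}. A call has 1 to 20 rows; each row is the pose to reach, as a shift and turn from the pose commanded when the call began, along the tool's axes at that moment, turning the shorter way round; what a row does not reach only later rows make up. The controller multiplies each number of a shift by 100 mm and each number of a turn by 360 degrees. A row lasts 1/8 s, in which the tool goes at most 62.5 mm and 10.7 degrees, less where a joint would pass 70% of its speed; a pose out of reach is approached as far as the arm can. A call with a number of a shift or a turn outside -1 to 1 is refused whole. A call with a gripper value outside its range is refused whole. The fingers move at their own pace and stop on an object; the grip force is fixed at half the most. Time passes only in rows, so rows that repeat a pose let the fingers close. It gives the time, the measured TCP pose, the force, the opening and the grip force at its end, in the units of the state.
- r.state(): the state, without advancing time (a new reading comes with each control period).
- viewer.capture(name): name is "scene" or "top" or "wrist"; returns the picture (384x512x3 uint8, blue, green, red); there is no depth.
- viewer.calibration(name): a dict with "mtx" (3x3 intrinsics, pixels), "dist" ([k1, k2, p1, p2, k3] as OpenCV has them; the pictures are not rectified), "R" (3x3) and "t" (3): a world point X has camera coordinates R X + t. Camera axes: x right, y down, z forward; pixel columns grow to the right and rows downward; lengths in mm; the calibration is good to about 2 mm. A picture is of the moment at which its call begins: read the wrist's pose just before it. calibration takes no time and is no camera call; for the wrist camera it gives the pose at the moment of the call.
- r.close_job(): hands the job in; it is judged then, once.
Trained networks look in the newest picture that a camera, given by its name, has taken for a name from the list of things; names that differ only in an ending like _2 or _b are one class to them, and where a whole thing is asked for, a point or a joint stands for the part that bears it (a point fixed in the world has none). Each returns a list of dicts, best first, with "confidence" (0 to 1); they miss things now and then, are a little off and sometimes report something else, mostly with a low value. They report only what shows in the picture. A call takes as long as a camera call. They do not tell look-alikes from the thing itself.
- viewer.search_frame(camera, thing): "point" ([x, y, z] in mm, in world coordinates, good to about 4 mm: the middle of the surface that is visible of it).
- viewer.tip_of(camera, thing): "point" ([x, y, z] in mm, in world coordinates, good to about 4 mm: a listed point, or the origin of a listed thing).
The state is a dict: "time_s": time; "qpos": joint angles; "dq": joint speeds; "effort": joint torques, N m; "eef_pos": TCP position; "eef_rot": TCP orientation; "contact_force": force on the tool from outside, world axes, zero at the start; "moment": the same for the moment, N m; "finger_gap": opening from 0.0 (shut) to 1.0 (fully open); "finger_force": force on a finger pad.
Only numpy, scipy, OpenCV 4.12 (cv2) and the standard library are available. Lean on these libraries where they do the work, as an engineer would, in place of code of your own. Each camera call takes 0.05 s, during which the arm holds its last target. There are 200 camera calls.

### The job

Lay out one assembly kit: put each of the four loose parts (big drum, small drum, square bearing block, lever) into the wooden nest whose recess has its shape and size, sitting flat on the recess floor, the same side up as it is now. Set the parts down rather than letting them drop, and leave the spray can and the orange housing where they are.

Things in the scene. Friction and masses are not known exactly. Their poses are not given: they have to be found in the camera images.
- big_drum: Loose fluted steel drum, an upright cylinder 56 mm in diameter and 36 mm high, 0.35 to 0.6 kg, black bore mark on top (the flutes are only shallow marks). Goes in nest_big_round. It stands on the table; origin at the centre of its underside, z up.
- small_drum: Loose fluted steel drum, an upright cylinder 36 mm in diameter and 44 mm high, about 0.25 kg, black bore mark on top. Goes in nest_small_round. It stands on the table; origin at the centre of its underside, z up.
- bearing_block: Loose square aluminium block, 46 x 46 mm and 32 mm high, about 0.2 kg, black bore mark on top. Goes in nest_square, any quarter turn. Its x and y axes are square to its sides. It stands on the table; origin at the centre of its underside, z up.
- lever: Loose lever lying flat, 120 mm long, 22 mm wide and high, about 0.12 kg: round white plastic grip, 22 mm in diameter, from x = -60 to +15 mm; thin steel rod; 22 mm steel cube from x = +38 to +60 mm. Goes in nest_long, either way round. x axis along its length; origin at mid-length on the underside, near its balance point, where it can be pinched; z up.
- nest_big_round: Fixed dark wooden block 8 mm thick with a shallow recess 5 mm deep in its top, grey felt on the recess floor (floor 3 mm above the table). Origin: centre of its underside, under the middle of the recess; z up; block 88 x 88 mm, round recess 72 mm in diameter.
- nest_small_round: Fixed dark wooden block 8 mm thick with a shallow recess 5 mm deep in its top, grey felt on the recess floor (floor 3 mm above the table). Origin: centre of its underside, under the middle of the recess; z up; block 68 x 68 mm, round recess 52 mm in diameter.
- nest_square: Fixed dark wooden block 8 mm thick with a shallow recess 5 mm deep in its top, grey felt on the recess floor (floor 3 mm above the table). Origin: centre of its underside, under the middle of the recess; z up; block 76 x 76 mm, square recess 60 x 60 mm, sides along its x and y axes.
- nest_long: Fixed dark wooden block 8 mm thick with a shallow recess 5 mm deep in its top, grey felt on the recess floor (floor 3 mm above the table). Origin: centre of its underside, under the middle of the recess; z up; block 152 x 54 mm, oblong recess 136 mm along its x axis and 38 mm along its y axis.
- spray_can: Bystander: loose yellow spray can with a black band and black cap, 54 mm in diameter, 160 mm high, standing at the right edge (-y) of the work. Leave alone. Origin at the centre of its underside.
- housing: Bystander: loose orange sheet-metal housing, 100 x 90 mm and 88 mm high, standing at the left edge (+y) of the work. Leave alone. Origin at the centre of its underside.
Things that resemble listed ones, but are neither listed nor needed, are in the scene too. Leave any pink or purple look-alike of the big_drum alone.

How it is judged (in metres and radians):
At the end, for the whole second after the job is handed in: Each part rests in its own nest, at rest: its origin within 12.5 mm of the nest's centre seen from above, its underside 1 to 5 mm above the nest's underside (the recess floor is at 3 mm), tilted by less than 0.035 rad (2 degrees) (horizontal distance between big_drum and nest_big_round below 0.0125 m and z of big_drum in the frame of nest_big_round between 0.001 and 0.005 m and angle between each of big_drum, small_drum, bearing_block, lever's own z axis and vertical below 0.035 rad and linear speed of each of big_drum, small_drum, bearing_block, lever below 0.01 m/s and angular speed of each of big_drum, small_drum, bearing_block, lever below 0.1 rad/s and horizontal distance between small_drum and nest_small_round below 0.0125 m and z of small_drum in the frame of nest_small_round between 0.001 and 0.005 m and horizontal distance between bearing_block and nest_square below 0.0125 m and z of bearing_block in the frame of nest_square between 0.001 and 0.005 m and horizontal distance between lever and nest_long below 0.0125 m and z of lever in the frame of nest_long between 0.001 and 0.005 m); the robot touches nothing.
It fails at once if the spray can is shifted by more than 30 mm (distance of spray_can from where it was at the start of the episode above 0.03 m).
It fails at once if the orange housing is shifted by more than 30 mm (distance of housing from where it was at the start of the episode above 0.03 m).
It fails at once if a part is in the air, more than 50 mm up, without being held by the fingers (dropped) ((height (world z) of big_drum above 0.05 m and contact force between big_drum and the fingers below 0.2 N) or (height (world z) of small_drum above 0.05 m and contact force between small_drum and the fingers below 0.2 N) or (height (world z) of bearing_block above 0.05 m and contact force between bearing_block and the fingers below 0.2 N) or (height (world z) of lever above 0.05 m and contact force between lever and the fingers below 0.2 N)).
It also fails if it takes over 102 s, if anything falls off the work surface, if the arm or the gripper's body presses on something with over 40 N, if the wrist force passes 120 N, or if a joint passes its speed limit or range.

## Working session

There is one attempt and no reset: what is moved stays moved. The work goes in short steps, Python scripts to look and compute and a tool call to move; the robot and the scene stay as the last step left them, time stands still between calls to the robot, and variables do not carry over. Pictures are saved under pics/ and viewed, at most 16 in all, crops included, and the job is handed in when it is done.

Besides the shell and the picture viewer there is one more tool, called after ">>>" as name(argument=value, ...) on one line, values as JSON. jog_arm: Moves the arm, as the interface text tells. Shifts and turns lie within -1 to 1; 1 stands for 100 mm of shift or 360 degrees of turn. Its arguments: {"type":"object","properties":{"offset":{"type":"array"},"turn":{"type":"array"},"hand":{"type":"array"}},"required":["offset","turn","hand"]}

```bash
mkdir -p pics; python3 - <<'E'
from workcell import r, viewer
import cv2,numpy as np
s=r.state();print(s['time_s'],s['eef_pos'],s['eef_rot'],s['finger_gap'])
for c in("top","scene"):
    cv2.imwrite(f"pics/{c}0.png",viewer.capture(c))
    k=viewer.calibration(c);print(c,np.round(k['mtx'],1).tolist(),np.round(k['R'],3).tolist(),np.round(k['t']).tolist())
for th in "big_drum small_drum bearing_block lever nest_big_round nest_small_round nest_square nest_long spray_can housing".split():
    for d in viewer.tip_of("top",th): print(th,np.round(d['point'],1),round(d['confidence'],2))
print(r.state()['time_s'])
E
```

```text
0.0 [ 247.18662508 -573.64860262  230.6857399 ] [ 9.79381967e-01  2.02016324e-01 -6.97302528e-05 -6.02456051e-04] 0.9994426458683708
top [[453.1, 0.0, 251.1], [0.0, 453.1, 194.3], [0.0, 0.0, 1.0]] [[0.005, -1.0, -0.018], [-0.993, -0.003, -0.115], [0.115, 0.018, -0.993]] [15.0, 513.0, 1456.0]
scene [[389.9, 0.0, 249.0], [0.0, 389.9, 191.8], [0.0, 0.0, 1.0]] [[0.649, 0.761, 0.013], [0.61, -0.51, -0.607], [-0.455, 0.402, -0.795]] [-344.0, -274.0, 1293.0]
big_drum [ 4.23e+02 -1.65e+01  3.00e-01] 0.74
big_drum [ 4.688e+02 -1.088e+02 -1.000e-01] 0.7
big_drum [ 368.  -106.    -3.7] 0.63
small_drum [ 596.6 -275.    -2.7] 0.55
bearing_block [393.7 255.4  -2.3] 0.69
lever [437.1  84.9  -1.2] 0.68
nest_big_round [660.4  94.    2.2] 0.6
nest_small_round [ 658.5 -109.5    1.6] 0.87
nest_square [6.255e+02 2.899e+02 3.000e-01] 0.87
nest_long [ 387.9 -262.4   -3. ] 0.67
nest_long [503.7 469.4  -1.6] 0.21
spray_can [ 6.552e+02 -1.092e+02 -6.000e-01] 0.67
spray_can [ 519.6 -463.8   -0.9] 0.58
housing [504.  467.9  -3.6] 0.9
housing [ 5.193e+02 -4.662e+02 -4.000e-01] 0.68
0.6
```

View pics/top0.png

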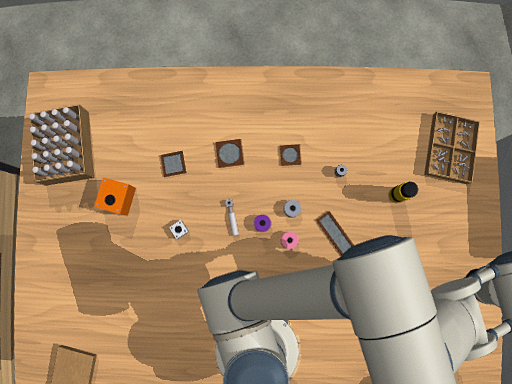

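View pics/scene0.png

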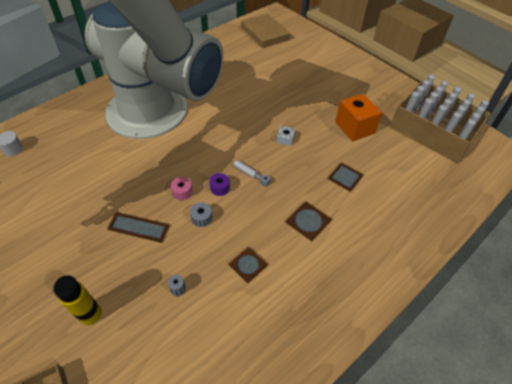

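```bash
cat > h.py <<'E'
from workcell import r, viewer
import cv2,numpy as np
X0,X1,Y0,Y1=320,720,-340,340
def ortho(img,k,z,s=1.0,box=(X0,X1,Y0,Y1)):
    x0,x1,y0,y1=box
    xs=np.arange(x1,x0,-1/s); ys=np.arange(y1,y0,-1/s)   # rows: x falling, cols: y falling
    gx,gy=np.meshgrid(xs,ys,indexing='ij')
    P=np.stack([gx,gy,np.full_like(gx,z)],-1).reshape(-1,1,3).astype(float)
    p,_=cv2.projectPoints(P,cv2.Rodrigues(np.array(k['R']))[0],np.array(k['t'],float),np.array(k['mtx']),np.array(k['dist']))
    m=p.reshape(gx.shape+(2,)).astype(np.float32)
    return cv2.remap(img,m[...,0],m[...,1],cv2.INTER_LINEAR)
E
python3 - <<'E'
from h import *
for c in("top","scene"):
    k=viewer.calibration(c); im=cv2.imread(f"pics/{c}0.png")
    o=ortho(im,k,8); cv2.imwrite(f"pics/o_{c}.png",o)
    hsv=cv2.cvtColor(o,cv2.COLOR_BGR2HSV)
    m=((hsv[...,2]<115)&(hsv[...,1]>90)&((hsv[...,0]<25)|(hsv[...,0]>170))).astype(np.uint8)*255
    m=cv2.morphologyEx(m,cv2.MORPH_CLOSE,np.ones((3,3)))
    for cn in cv2.findContours(m,cv2.RETR_EXTERNAL,cv2.CHAIN_APPROX_NONE)[0]:
        (u,v),(w,h),a=cv2.minAreaRect(cn)
        if 30<w<220 and 30<h<220: print(c,'xy',round(X1-v,1),round(Y1-u,1),'wh',round(w),round(h),'a',round(a,1))
E
```

```text
top xy 388.5 -260.1 wh 146 63 a 53.1
top xy 619.3 283.1 wh 77 77 a 78.7
top xy 650.3 -112.3 wh 69 68 a 86.0
top xy 655.7 92.9 wh 88 88 a 82.1
scene xy 438.5 19.7 wh 31 62 a 40.4
scene xy 389.5 -258.4 wh 160 60 a 54.2
scene xy 488.0 -79.8 wh 34 67 a 42.4
scene xy 530.0 -313.0 wh 46 52 a 90.0
scene xy 601.5 -248.2 wh 60 31 a 2.2
scene xy 623.1 285.6 wh 80 83 a 79.0
scene xy 653.9 -108.7 wh 72 74 a 86.6
scene xy 659.2 95.2 wh 91 95 a 82.1
```

View pics/o_top.png

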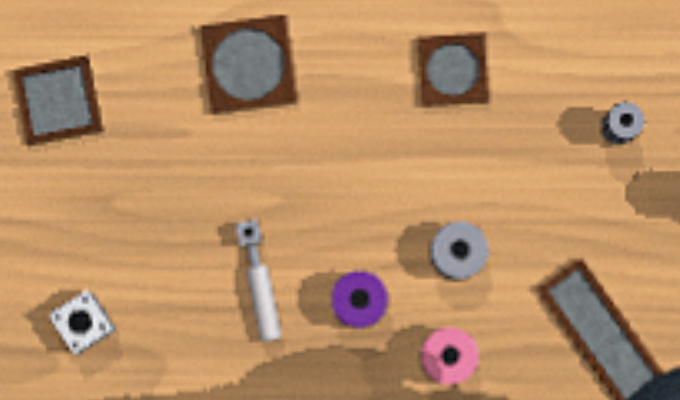

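View pics/o_scene.png

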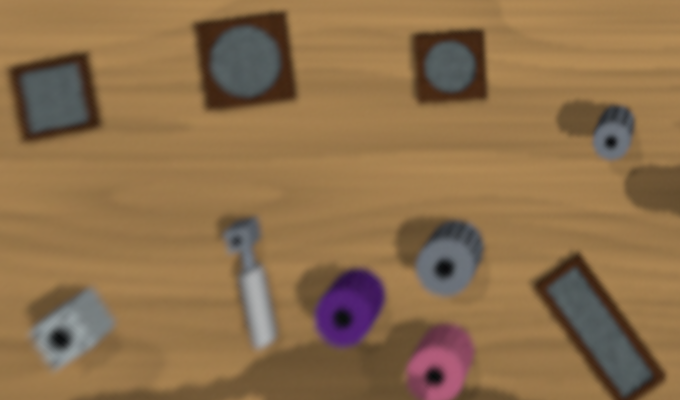

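```bash
python3 - <<'E'
from h import *
for c in("top","scene"):
    k=viewer.calibration(c); im=cv2.imread(f"pics/{c}0.png")
    for n,z,x,y in(("big",36,465,-112),("small",44,594,-278),("block",32,392,257)):
        o=ortho(im,k,z,4,(x-30,x+30,y-30,y+30)); g=cv2.cvtColor(o,cv2.COLOR_BGR2GRAY)
        m=(g<60).astype(np.uint8)
        _,l,st,ce=cv2.connectedComponentsWithStats(m)
        for i in range(1,len(st)):
            if st[i,4]>300: print(c,n,'bore',round(x+30-ce[i,1]/4,1),round(y+30-ce[i,0]/4,1),st[i,4]/16)
        if n=="block":
            h=cv2.cvtColor(o,cv2.COLOR_BGR2HSV); m=((g>(185 if c=='top' else 110))&(h[...,1]<60)).astype(np.uint8)
            cn=max(cv2.findContours(m,0,2)[0],key=cv2.contourArea); (u,v),s,a=cv2.minAreaRect(cn); print(c,'block',round(x+30-v/4,1),round(y+30-u/4,1),np.array(s)/4,90-a)
    o=ortho(im,k,11,4,(360,520,40,140)); h=cv2.cvtColor(o,cv2.COLOR_BGR2HSV)
    m=((h[...,1]<60)&(h[...,2]>70)).astype(np.uint8); m=cv2.morphologyEx(m,cv2.MORPH_OPEN,np.ones((9,9)))
    for cn in cv2.findContours(m,0,2)[0]:
        (u,v),s,a=cv2.minAreaRect(cn)
        if min(s)>40: print(c,'lever piece',round(520-v/4,1),round(140-u/4,1),np.array(s)/4,90-a)
E
```

```text
top big bore 468.6 -117.5 199.25
top small bore 581.3 -263.8 201.5
top small bore 594.5 -279.3 101.375
top block bore 397.7 256.1 320.4375
top block 397.1 255.3 [45.50681686 45.09503937] 33.89616394042969
top lever piece 439.2 81.4 [122.20903778  24.14830399] 11.944175720214844
scene big bore 469.1 -113.6 209.4375
scene small bore 619.6 -272.8 118.5
scene small bore 595.1 -275.8 73.5625
scene block bore 398.1 261.3 183.3125
scene block 395.6 257.1 [52.75 59.75] 0.0
scene lever piece 438.8 83.6 [127.72634888  36.62187195] 14.957633972167969
```

```bash
cat >> h.py <<'E'
def pose():
    s=r.state(); x,y,z,w=s['eef_rot']; p=s['eef_pos']
    from scipy.spatial.transform import Rotation as R
    m=R.from_quat([x,y,z,w]).as_matrix()
    return np.array(p),np.degrees(np.arctan2(m[1,0],m[0,0])),s,m
def plan(cur,yaw,tgt,tyaw):
    """print calls (offset per call, turn in first) from cur,yaw to tgt,tyaw; tool down"""
    cur=np.array(cur,float); tgt=np.array(tgt,float)
    A=lambda a:np.array([[np.cos(a),np.sin(a),0],[np.sin(a),-np.cos(a),0],[0,0,-1]])
    d=tgt-cur; dy=(tyaw-yaw+180)%360-180
    f0=min(1,98/max(1e-6,np.abs(A(np.radians(yaw))@d).max()))
    out=[(A(np.radians(yaw))@d*f0/100,-dy/360,f0*np.linalg.norm(d))]
    rest=d*(1-f0)
    if f0<1:
        e=A(np.radians(tyaw))@rest/100; n=int(np.ceil(np.abs(e).max()/.98))
        out+=[(e/n,0,np.linalg.norm(rest)/n)]*n
    for o,t,l in out: print(np.round(o,3).tolist(),'turn',round(t,4),'rows>=',int(max(np.ceil(l/62.5),np.ceil(abs(t)*360/10.7))))
E
python3 - <<'E'
from h import *
p,y,s,m=pose();print(y)
plan([247.3,-574,231.3],23.3,(595,-277.5,150),85)
E
```

```text
23.309329787418516
[0.98, -0.303, 0.182] turn -0.1714 rows>= 6
[0.842, 0.829, 0.21] turn 0 rows>= 2
[0.842, 0.829, 0.21] turn 0 rows>= 2
[0.842, 0.829, 0.21] turn 0 rows>= 2
```

>>> jog_arm(offset=[[0.98,-0.303,0.182],[0.98,-0.303,0.182],[0.98,-0.303,0.182],[0.98,-0.303,0.182],[0.98,-0.303,0.182],[0.98,-0.303,0.182]], turn=[[0,0,-0.1714],[0,0,-0.1714],[0,0,-0.1714],[0,0,-0.1714],[0,0,-0.1714],[0,0,-0.1714]], hand=[1,1,1,1,1,1])

```text
time_s: 1.35
eef_pos: [325.4, -507.4, 213.1]
eef_rot: [0.735, 0.678, -0.0, 0.0]
contact_force: [-0.3, -1.1, 0.2]
finger_gap: 1.0
finger_force: 0.0
```

>>> jog_arm(offset=[[0.842,0.829,0.21],[0.842,0.829,0.21],[0.842,0.829,0.21]], turn=[[0,0,0],[0,0,0],[0,0,0]], hand=[1,1,1])

```text
time_s: 1.72
eef_pos: [417.4, -427.9, 191.4]
eef_rot: [0.736, 0.677, 0.0, -0.001]
contact_force: [-0.1, -0.2, -0.2]
finger_gap: 1.002
finger_force: 0.0
```

>>> jog_arm(offset=[[0.842,0.829,0.21],[0.842,0.829,0.21],[0.842,0.829,0.21]], turn=[[0,0,0],[0,0,0],[0,0,0]], hand=[1,1,1])

```text
time_s: 2.1
eef_pos: [506.9, -351.9, 170.4]
eef_rot: [0.736, 0.677, 0.0, -0.0]
contact_force: [-0.4, -0.6, -0.4]
finger_gap: 0.998
finger_force: 0.0
```

>>> jog_arm(offset=[[0.842,0.829,0.21],[0.842,0.829,0.21],[0.842,0.829,0.21],[0.842,0.829,0.21]], turn=[[0,0,0],[0,0,0],[0,0,0],[0,0,0]], hand=[1,1,1,1])

```text
time_s: 2.6
eef_pos: [594.4, -278.4, 150.2]
eef_rot: [0.737, 0.676, -0.0, 0.0]
contact_force: [0.3, -0.4, 0.6]
finger_gap: 0.999
finger_force: 0.0
```

```bash
python3 - <<'E'
from h import *
im=viewer.capture("wrist");k=viewer.calibration("wrist");cv2.imwrite("pics/w1.png",im)
p,y,s,m=pose();print(p,y,s['qpos'])
R=np.array(k['R']);t=np.array(k['t']);print('cam',-R.T@t, R[2])
print(viewer.tip_of("wrist","small_drum"))
x,y0=595,-277.5
o=ortho(im,k,44,4,(x-40,x+40,y0-40,y0+40));cv2.imwrite("pics/w1o.png",np.hstack([im[:320],cv2.resize(o,(320,320))]))
top=viewer.capture("top");cv2.imwrite("pics/top1.png",top)
E
```

```text
[ 594.16900694 -278.75983503  150.38943049] 84.94778939617252 [-5.29396965e-01  6.16472088e-01  1.35292339e+00 -4.46139598e-04
  1.17201646e+00 -4.41046057e-01]
cam [ 600.46700477 -201.95954957  294.54820932] [-0.02627484 -0.3032419  -0.9525513 ]
[{'point': [597.3, -272.6, -5.4], 'confidence': 0.76}]
```

View pics/w1.png

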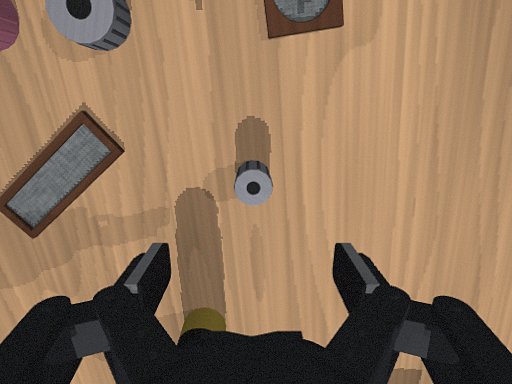

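```bash
cat >> h.py <<'E'
def px2w(k,pts,z):
    n=cv2.undistortPoints(np.array(pts,float).reshape(-1,1,2),np.array(k['mtx']),np.array(k['dist'])).reshape(-1,2)
    R=np.array(k['R']);t=np.array(k['t'],float);c=-R.T@t
    d=np.c_[n,np.ones(len(n))]@R
    return c+d*((z-c[2])/d[:,2])[:,None]
def bore(im,z,u,v,k,rad=15,thr=60):
    g=cv2.cvtColor(im,cv2.COLOR_BGR2GRAY);m=np.zeros_like(g);cv2.circle(m,(u,v),rad,1,-1)
    _,l,st,ce=cv2.connectedComponentsWithStats(((g<thr)&(m>0)).astype(np.uint8))
    i=1+np.argmax(st[1:,4]);print('bore px',ce[i],st[i,4],'->',np.round(px2w(k,[ce[i]],z),1))
def nests(im,k,box):
    o=ortho(im,k,8,2,box);hsv=cv2.cvtColor(o,cv2.COLOR_BGR2HSV)
    m=((hsv[...,2]<115)&(hsv[...,1]>90)&((hsv[...,0]<25)|(hsv[...,0]>170))).astype(np.uint8)*255
    for cn in cv2.findContours(m,cv2.RETR_EXTERNAL,cv2.CHAIN_APPROX_NONE)[0]:
        (u,v),(w,h),a=cv2.minAreaRect(cn)
        if 80<w<440 and 80<h<440: print('nest xy',round(box[1]-v/2,1),round(box[3]-u/2,1),'wh',round(w/2,1),round(h/2,1),'worldangle w',round(90-a,1))
E
python3 - <<'E'
from h import *
k=viewer.calibration("wrist");im=cv2.imread("pics/w1.png")
bore(im,44,253,187,k); bore(im,36,81,9,k)
nests(im,k,(280,500,-380,-160))
k=viewer.calibration("top");im=cv2.imread("pics/top1.png"); nests(im,k,(280,500,-380,-160))
plan([594.8,-277.9,150],85,(595,-277.5,6),85)
E
```

```text
bore px [252.90625   187.5859375] 128 -> [[ 595.4 -278.4   44. ]]
bore px [78.95526316  8.01315789] 380 -> [[ 468.7 -117.6   36. ]]
[0.003, 0.001, 0.98] turn 0.0 rows>= 2
[0.001, 0.001, 0.46] turn 0 rows>= 1
```

>>> jog_arm(offset=[[0.01,0,0.5],[0.01,0,0.98],[0.01,0,0.98]], turn=[[0,0,0],[0,0,0],[0,0,0]], hand=[1,1,1])

```text
time_s: 3.12
eef_pos: [592.6, -276.2, 49.5]
eef_rot: [0.738, 0.675, -0.001, -0.003]
contact_force: [0.3, -0.6, 0.7]
finger_gap: 1.003
finger_force: 0.0
```

>>> jog_arm(offset=[[0,0,0.44],[0,0,0.44],[0,0,0.44],[0,0,0.44],[0,0,0.44],[0,0,0.44],[0,0,0.44],[0,0,0.44],[0,0,0.44],[0,0,0.44]], turn=[[0,0,0],[0,0,0],[0,0,0],[0,0,0],[0,0,0],[0,0,0],[0,0,0],[0,0,0],[0,0,0],[0,0,0]], hand=[1,1,1,0,0,0,0,0,0,0])

```text
time_s: 4.38
eef_pos: [595.4, -276.5, 9.0]
eef_rot: [0.737, 0.676, 0.0, 0.0]
contact_force: [-2.7, 1.0, 11.1]
finger_gap: 0.407
finger_force: 58.9
```

```bash
python3 - <<'E'
from h import *
plan([595.3,-277,69],85,(652.5,-110,69),85)
E
```

```text
[0.98, 0.243, 0.0] turn 0.0 rows>= 2
[0.733, 0.182, 0.0] turn 0 rows>= 2
```

>>> jog_arm(offset=[[0,0,-0.2],[0,0,-0.6],[0,0,-0.6]], turn=[[0,0,0],[0,0,0],[0,0,0]], hand=[0,0,0])

```text
time_s: 4.75
eef_pos: [596.9, -277.4, 72.0]
eef_rot: [0.737, 0.676, 0.001, 0.003]
contact_force: [0.2, 0.4, -1.8]
finger_gap: 0.406
finger_force: 60.1
```

>>> jog_arm(offset=[[0.5,0.12,0],[0.98,0.243,0],[0.98,0.243,0]], turn=[[0,0,0],[0,0,0],[0,0,0]], hand=[0,0,0])

```text
time_s: 5.12
eef_pos: [628.3, -177.5, 67.9]
eef_rot: [0.736, 0.677, 0.0, -0.001]
contact_force: [0.1, 0.2, -2.4]
finger_gap: 0.404
finger_force: 60.2
```

>>> jog_arm(offset=[[0.5,0.12,0],[0.733,0.182,0],[0.733,0.182,0],[0.733,0.182,0],[0.733,0.182,0]], turn=[[0,0,0],[0,0,0],[0,0,0],[0,0,0],[0,0,0]], hand=[0,0,0,0,0])

```text
time_s: 5.75
eef_pos: [652.0, -110.5, 68.1]
eef_rot: [0.738, 0.675, -0.0, -0.0]
contact_force: [0.3, -0.5, -1.6]
finger_gap: 0.403
finger_force: 60.2
```

```bash
python3 - <<'E'
from h import *
im=viewer.capture("wrist");k=viewer.calibration("wrist");cv2.imwrite("pics/w2.png",im)
p,y,s,m=pose();print(p,y,s['time_s'])
print(viewer.tip_of("wrist","nest_small_round"),viewer.tip_of("wrist","small_drum"))
nests(im,k,(560,720,-200,-20))
E
```

```text
[ 652.05438937 -110.40998384   68.04794459] 84.94742631730661 5.8
[{'point': [655.6, -114.0, 0.2], 'confidence': 0.88}] [{'point': [650.7, -107.3, 57.5], 'confidence': 0.75}]
nest xy 653.0 -110.8 wh 68.3 70.9 worldangle w 3.7
```

View pics/w2.png

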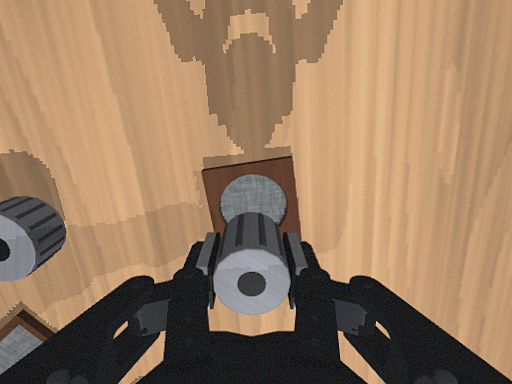

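>>> jog_arm(offset=[[0,0,0.3],[0,0,0.5],[0,0,0.54],[0,0,0.54],[0,0,0.565],[0,0,0.565],[0,0,0.565]], turn=[[0,0,0],[0,0,0],[0,0,0],[0,0,0],[0,0,0],[0,0,0],[0,0,0]], hand=[0,0,0,0,0,0,0])

```text
time_s: 6.78
eef_pos: [652.6, -109.5, 12.0]
eef_rot: [0.737, 0.676, 0.0, 0.0]
contact_force: [0.1, 0.2, 1.0]
finger_gap: 0.404
finger_force: 60.3
```

>>> jog_arm(offset=[[0,0,0],[0,0,0],[0,0,0],[0,0,0],[0,0,-0.3],[0,0,-0.8],[0,0,-0.8],[0,0,-0.8]], turn=[[0,0,0],[0,0,0],[0,0,0],[0,0,0],[0,0,0],[0,0,0],[0,0,0],[0,0,0]], hand=[1,1,1,1,1,1,1,1])

```text
time_s: 7.78
eef_pos: [652.2, -109.4, 91.4]
eef_rot: [0.737, 0.676, -0.0, -0.0]
contact_force: [-0.4, 0.5, -0.4]
finger_gap: 1.004
finger_force: 0.0
```

```bash
python3 - <<'E'
from h import *
p,y,s,m=pose();print(p,y)
plan(p,85,(469,-115.5,130),115)
E
```

```text
[ 652.16244159 -109.35747057   91.41278766] 85.01143169706754
[-0.119, -0.98, -0.208] turn -0.0833 rows>= 3
[0.331, -0.778, -0.178] turn 0 rows>= 2
```

>>> jog_arm(offset=[[-0.119,-0.98,-0.208],[-0.119,-0.98,-0.208],[-0.119,-0.98,-0.208],[-0.119,-0.98,-0.208]], turn=[[0,0,-0.0833],[0,0,-0.0833],[0,0,-0.0833],[0,0,-0.0833]], hand=[1,1,1,1])

```text
time_s: 8.28
eef_pos: [553.1, -112.7, 111.6]
eef_rot: [0.538, 0.843, -0.0, -0.001]
contact_force: [0.1, 0.3, 1.0]
finger_gap: 0.999
finger_force: 0.0
```

>>> jog_arm(offset=[[0.331,-0.778,-0.178],[0.331,-0.778,-0.178],[0.331,-0.778,-0.178],[0.331,-0.778,-0.178],[0.331,-0.778,-0.178]], turn=[[0,0,0],[0,0,0],[0,0,0],[0,0,0],[0,0,0]], hand=[1,1,1,1,1])

```text
time_s: 8.9
eef_pos: [470.1, -115.7, 129.8]
eef_rot: [0.538, 0.843, 0.0, 0.0]
contact_force: [-0.6, -0.6, -0.5]
finger_gap: 0.999
finger_force: 0.0
```

```bash
python3 - <<'E'
from h import *
im=viewer.capture("wrist");k=viewer.calibration("wrist");cv2.imwrite("pics/w3.png",im)
p,y,s,m=pose();print(p,y,s['time_s'])
print(viewer.tip_of("wrist","big_drum"))
q,_=cv2.projectPoints(np.array([[469,-115.5,36.]]),cv2.Rodrigues(np.array(k['R']))[0],np.array(k['t'],float),np.array(k['mtx']),np.array(k['dist']));q=q.ravel();print(q)
bore(im,36,int(q[0]),int(q[1]),k,25)
k=viewer.calibration("top");im=viewer.capture("top");cv2.imwrite("pics/top3.png",im)
q,_=cv2.projectPoints(np.array([[653,-111,47.]]),cv2.Rodrigues(np.array(k['R']))[0],np.array(k['t'],float),np.array(k['mtx']),np.array(k['dist']));q=q.ravel();print(q)
bore(im,47,int(q[0]),int(q[1]),k,6)
E
```

```text
[ 469.93016357 -115.61802637  129.80366728] 114.97682935316256 8.95
[{'point': [420.6, -19.3, -1.2], 'confidence': 0.85}, {'point': [471.5, -112.8, 3.1], 'confidence': 0.76}, {'point': [362.1, -105.0, -2.7], 'confidence': 0.66}]
[251.18008186 192.14551884]
bore px [251.65083799 192.89944134] 358 -> [[ 469.7 -116.    36. ]]
[290.16957491 151.34710697]
bore px [289.4 146.6] 15 -> [[ 668.9 -108.6   47. ]]
```

>>> jog_arm(offset=[[0,0,0.5],[0,0,0.9],[0,0,0.9]], turn=[[0,0,0],[0,0,0],[0,0,0]], hand=[1,1,1])

```text
time_s: 9.43
eef_pos: [467.9, -115.1, 38.3]
eef_rot: [0.537, 0.843, -0.0, -0.002]
contact_force: [-0.5, -0.4, 0.6]
finger_gap: 1.005
finger_force: 0.0
```

>>> jog_arm(offset=[[0,0,0.33],[0,0,0.33],[0,0,0.33],[0,0,0.33],[0,0,0.33],[0,0,0.33],[0,0,0.33],[0,0,0.33]], turn=[[0,0,0],[0,0,0],[0,0,0],[0,0,0],[0,0,0],[0,0,0],[0,0,0],[0,0,0]], hand=[1,1,1,0,0,0,0,0])

```text
time_s: 10.42
eef_pos: [469.7, -115.9, 8.4]
eef_rot: [0.537, 0.843, 0.0, 0.001]
contact_force: [-2.2, 0.6, 18.2]
finger_gap: 0.637
finger_force: 59.4
```

>>> jog_arm(offset=[[0,0,-0.1],[0,0,-0.2],[0,0,-0.6],[0,0,-0.6]], turn=[[0,0,0],[0,0,0],[0,0,0],[0,0,0]], hand=[0,0,0,0])

```text
time_s: 10.92
eef_pos: [470.4, -116.1, 69.6]
eef_rot: [0.537, 0.843, 0.0, 0.002]
contact_force: [-0.3, 0.0, -4.6]
finger_gap: 0.633
finger_force: 66.0
```

```bash
python3 - <<'E'
from h import *
p,y,s,m=pose();print(p,y)
plan((469.9,-115.6,67),115,(657.5,94.5,67),115)
im=cv2.imread("pics/top3.png")[120:220,220:360];cv2.imwrite("pics/c3.png",cv2.resize(im,None,fx=4,fy=4,interpolation=2))
E
```

```text
[ 470.44559104 -116.08068729   69.62049766] 115.00120785638039
[0.421, 0.98, 0.0] turn 0.0 rows>= 2
[0.345, 0.804, 0.0] turn 0 rows>= 2
[0.345, 0.804, 0.0] turn 0 rows>= 2
```

View pics/c3.png

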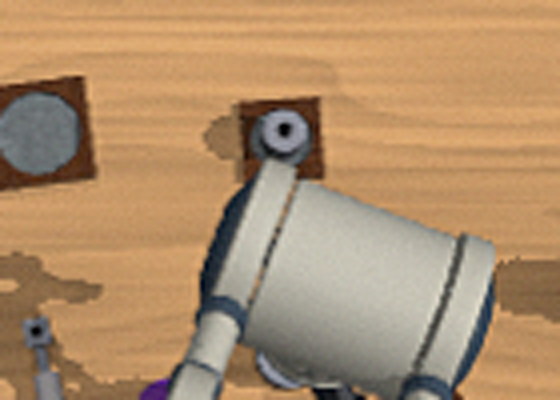

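>>> jog_arm(offset=[[0.21,0.49,0],[0.421,0.98,0],[0.421,0.98,0]], turn=[[0,0,0],[0,0,0],[0,0,0]], hand=[0,0,0])

```text
time_s: 11.3
eef_pos: [542.2, -33.7, 66.7]
eef_rot: [0.536, 0.844, 0.0, 0.001]
contact_force: [-0.5, -0.2, -4.2]
finger_gap: 0.637
finger_force: 66.1
```

>>> jog_arm(offset=[[0.345,0.804,0],[0.345,0.804,0],[0.345,0.804,0]], turn=[[0,0,0],[0,0,0],[0,0,0]], hand=[0,0,0])

```text
time_s: 11.68
eef_pos: [598.8, 30.1, 66.4]
eef_rot: [0.537, 0.844, -0.0, -0.0]
contact_force: [-0.3, -0.4, -3.8]
finger_gap: 0.636
finger_force: 66.4
```

>>> jog_arm(offset=[[0.22,0.5,0],[0.345,0.804,0],[0.345,0.804,0],[0.345,0.804,0],[0.345,0.804,0]], turn=[[0,0,0],[0,0,0],[0,0,0],[0,0,0],[0,0,0]], hand=[0,0,0,0,0])

```text
time_s: 12.3
eef_pos: [655.9, 93.3, 67.0]
eef_rot: [0.538, 0.843, -0.0, -0.0]
contact_force: [0.9, 0.0, -3.7]
finger_gap: 0.637
finger_force: 66.5
```

```bash
python3 - <<'E'
from h import *
im=viewer.capture("wrist");k=viewer.calibration("wrist");cv2.imwrite("pics/w4.png",im)
p,y,s,m=pose();print(p,y,s['time_s'])
nests(im,k,(580,730,0,190))
print(viewer.tip_of("wrist","nest_big_round"))
E
```

```text
[656.05338426  93.44690212  67.09403466] 114.94401035737715 12.35
nest xy 658.0 98.1 wh 88.1 82.5 worldangle w 7.6
[{'point': [662.1, 91.1, 0.5], 'confidence': 0.79}]
```

>>> jog_arm(offset=[[0.005,0.025,0.3],[0.005,0.025,0.48],[0.005,0.025,0.53],[0.005,0.025,0.53],[0.005,0.025,0.555],[0.005,0.025,0.555],[0.005,0.025,0.555]], turn=[[0,0,0],[0,0,0],[0,0,0],[0,0,0],[0,0,0],[0,0,0],[0,0,0]], hand=[0,0,0,0,0,0,0])

```text
time_s: 13.28
eef_pos: [659.0, 96.0, 12.0]
eef_rot: [0.537, 0.843, 0.0, 0.0]
contact_force: [0.4, -0.2, -4.1]
finger_gap: 0.635
finger_force: 66.5
```

>>> jog_arm(offset=[[0,0,0],[0,0,0],[0,0,0],[0,0,0],[0,0,-0.3],[0,0,-0.8],[0,0,-0.8],[0,0,-0.8]], turn=[[0,0,0],[0,0,0],[0,0,0],[0,0,0],[0,0,0],[0,0,0],[0,0,0],[0,0,0]], hand=[1,1,1,1,1,1,1,1])

```text
time_s: 14.28
eef_pos: [658.6, 95.9, 91.5]
eef_rot: [0.537, 0.843, -0.0, -0.0]
contact_force: [-1.1, -0.1, -0.6]
finger_gap: 1.001
finger_force: 0.0
```

```bash
python3 - <<'E'
from h import *
im=viewer.capture("wrist");k=viewer.calibration("wrist");cv2.imwrite("pics/w5.png",im)
p,y,s,m=pose();print(p,y,s['qpos'])
q,_=cv2.projectPoints(np.array([[658,95,39.]]),cv2.Rodrigues(np.array(k['R']))[0],np.array(k['t'],float),np.array(k['mtx']),np.array(k['dist']));q=q.ravel()
bore(im,39,int(q[0]),int(q[1]),k,30)
nests(im,k,(580,730,0,190))
plan(p,115,(438,82.5,130),102)
E
```

```text
[658.26308094  95.90262789  90.87560711] 115.00245019141666 [ 5.49541638e-02  6.96209024e-01  1.37664970e+00  5.98677160e-06
  1.06999659e+00 -3.81424069e-01]
bore px [251.4612326  209.87276342] 503 -> [[657.6  95.8  39. ]]
nest xy 657.3 94.9 wh 87.8 89.3 worldangle w 7.6
[0.386, -0.98, -0.187] turn 0.0361 rows>= 2
[0.085, -0.57, -0.102] turn 0 rows>= 1
[0.085, -0.57, -0.102] turn 0 rows>= 1
```

```bash
python3 - <<'E'
from h import *
p,y,s,m=pose()
plan(p,115,(438,82.5,130),12)
E
```

```text
[0.386, -0.98, -0.187] turn 0.2861 rows>= 10
[-0.57, -0.085, -0.102] turn 0 rows>= 1
[-0.57, -0.085, -0.102] turn 0 rows>= 1
```

>>> jog_arm(offset=[[0,0,-0.187],[0.2,-0.5,-0.187],[0.386,-0.98,-0.187],[0.386,-0.98,-0.187],[0.386,-0.98,-0.187],[0.386,-0.98,-0.187],[0.386,-0.98,-0.187],[0.386,-0.98,-0.187],[0.386,-0.98,-0.187],[0.386,-0.98,-0.187],[0.386,-0.98,-0.187]], turn=[[0,0,0.2861],[0,0,0.2861],[0,0,0.2861],[0,0,0.2861],[0,0,0.2861],[0,0,0.2861],[0,0,0.2861],[0,0,0.2861],[0,0,0.2861],[0,0,0.2861],[0,0,0.2861]], hand=[1,1,1,1,1,1,1,1,1,1,1])

```text
time_s: 15.7
eef_pos: [553.1, 89.5, 109.4]
eef_rot: [0.994, 0.105, -0.001, -0.0]
contact_force: [0.6, 0.1, -0.7]
finger_gap: 0.998
finger_force: 0.0
```

>>> jog_arm(offset=[[-0.57,-0.085,-0.1],[-0.57,-0.085,-0.1]], turn=[[0,0,0],[0,0,0]], hand=[1,1])

```text
time_s: 15.95
eef_pos: [491.6, 85.8, 119.9]
eef_rot: [0.994, 0.106, -0.003, -0.0]
contact_force: [0.4, -0.8, 0.9]
finger_gap: 1.004
finger_force: 0.0
```

>>> jog_arm(offset=[[-0.57,-0.085,-0.1],[-0.57,-0.085,-0.1],[-0.57,-0.085,-0.1]], turn=[[0,0,0],[0,0,0],[0,0,0]], hand=[1,1,1])

```text
time_s: 16.32
eef_pos: [439.5, 82.5, 130.4]
eef_rot: [0.994, 0.105, 0.0, 0.0]
contact_force: [0.6, -0.2, 0.1]
finger_gap: 1.004
finger_force: 0.0
```

```bash
python3 - <<'E'
from h import *
im=viewer.capture("wrist");k=viewer.calibration("wrist");cv2.imwrite("pics/w6.png",im)
p,y,s,m=pose();print(p,y,s['time_s'])
print(viewer.tip_of("wrist","lever"))
box=(360,520,20,150)
o=ortho(im,k,11,4,box); h=cv2.cvtColor(o,cv2.COLOR_BGR2HSV)
mk=((h[...,1]<60)&(h[...,2]>70)).astype(np.uint8); mk=cv2.morphologyEx(mk,cv2.MORPH_OPEN,np.ones((9,9)))
for cn in cv2.findContours(mk,0,2)[0]:
    (u,v),sz,a=cv2.minAreaRect(cn)
    if min(sz)>30: print('piece',round(520-v/4,1),round(150-u/4,1),np.array(sz)/4,90-a)
E
```

```text
[439.84255547  82.46696522 130.33828402] 12.075360596306803 16.375
[{'point': [441.5, 83.1, -0.1], 'confidence': 0.66}]
piece 438.5 82.5 [125.75835419  23.26104546] 12.2647705078125
```

View pics/w6.png

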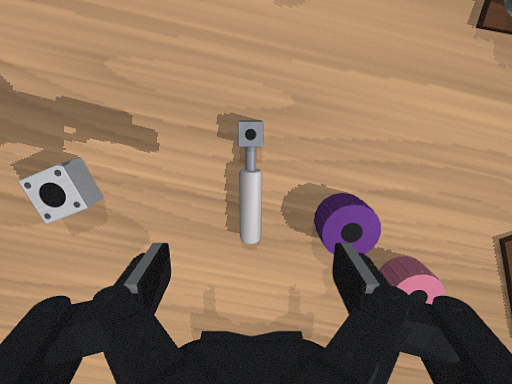

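>>> jog_arm(offset=[[-0.01,0,0.5],[-0.01,0,0.9],[-0.01,0,0.9]], turn=[[0,0,0],[0,0,0],[0,0,0]], hand=[1,1,1])

```text
time_s: 16.8
eef_pos: [436.9, 82.1, 38.4]
eef_rot: [0.994, 0.105, -0.002, -0.0]
contact_force: [-0.2, 0.2, 0.2]
finger_gap: 1.004
finger_force: 0.0
```

>>> jog_arm(offset=[[0,0,0.35],[0,0,0.35],[0,0,0.35],[0,0,0.35],[0,0,0.35],[0,0,0.35],[0,0,0.35],[0,0,0.35],[0,0,0.35],[0,0,0.35]], turn=[[0,0,0],[0,0,0],[0,0,0],[0,0,0],[0,0,0],[0,0,0],[0,0,0],[0,0,0],[0,0,0],[0,0,0]], hand=[1,1,1,0,0,0,0,0,0,0])

```text
time_s: 18.05
eef_pos: [437.8, 82.3, 5.8]
eef_rot: [0.995, 0.105, 0.0, -0.0]
contact_force: [-1.0, -0.1, 13.3]
finger_gap: 0.229
finger_force: 58.2
```

>>> jog_arm(offset=[[0,0,-0.1],[0,0,-0.2],[0,0,-0.7],[0,0,-0.7],[0,0,-0.7]], turn=[[0,0,0],[0,0,0],[0,0,0],[0,0,0],[0,0,0]], hand=[0,0,0,0,0])

```text
time_s: 18.68
eef_pos: [437.7, 82.2, 75.6]
eef_rot: [0.995, 0.105, 0.0, 0.0]
contact_force: [0.6, -0.8, -2.2]
finger_gap: 0.231
finger_force: 59.5
```

```bash
python3 - <<'E'
from h import *
im=viewer.capture("wrist");cv2.imwrite("pics/w7.png",im)
p,y,s,m=pose();print(p,y,s['finger_gap'])
plan(p,12,(389.5,-259,90),36)
# nest_long: contour in top/scene/wrist frames already taken
for f,c in(("top3","top"),("scene0","scene")):
    k=viewer.calibration(c);im=cv2.imread(f"pics/{f}.png");o=ortho(im,k,8,2,(300,480,-360,-160));cv2.imwrite(f"pics/nl_{c}.png",o)
    h=cv2.cvtColor(o,cv2.COLOR_BGR2HSV);mm=((h[...,2]<125)&(h[...,1]>85)).astype(np.uint8)
    for cn in cv2.findContours(mm,0,2)[0]:
        (u,v),sz,a=cv2.minAreaRect(cn)
        if min(sz)>60: print(c,round(480-v/2,1),round(-160-u/2,1),np.array(sz)/2,90-a)
cv2.imwrite("pics/nl.png",np.hstack([cv2.imread("pics/nl_top.png"),cv2.imread("pics/nl_scene.png")]))
E
```

```text
[437.31141183  82.1918757   75.11617549] 12.002996848365528 0.23000517223017114
[-0.356, 0.98, -0.045] turn -0.0667 rows>= 3
[-0.834, 0.864, -0.052] turn 0 rows>= 2
[-0.834, 0.864, -0.052] turn 0 rows>= 2
top 373.1 -268.3 [126.17488098  59.95678711] 34.695152282714844
scene 384.5 -253.5 [168. 187.] 0.0
```

View pics/w7.png

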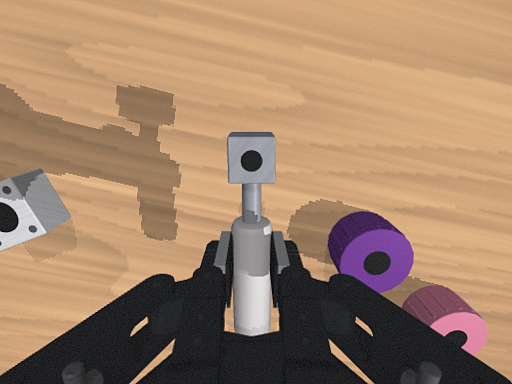

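>>> jog_arm(offset=[[-0.18,0.5,-0.045],[-0.356,0.98,-0.045],[-0.356,0.98,-0.045],[-0.356,0.98,-0.045],[-0.356,0.98,-0.045]], turn=[[0,0,-0.0667],[0,0,-0.0667],[0,0,-0.0667],[0,0,-0.0667],[0,0,-0.0667]], hand=[0,0,0,0,0])

```text
time_s: 19.35
eef_pos: [423.0, -20.5, 79.4]
eef_rot: [0.951, 0.308, -0.0, -0.0]
contact_force: [0.4, 0.3, -1.1]
finger_gap: 0.229
finger_force: 59.5
```

>>> jog_arm(offset=[[-0.42,0.43,-0.02],[-0.834,0.864,-0.052],[-0.834,0.864,-0.052],[-0.834,0.864,-0.052]], turn=[[0,0,0],[0,0,0],[0,0,0],[0,0,0]], hand=[0,0,0,0])

```text
time_s: 19.85
eef_pos: [406.5, -139.3, 84.9]
eef_rot: [0.951, 0.309, -0.0, -0.0]
contact_force: [-0.0, -0.5, -2.8]
finger_gap: 0.228
finger_force: 59.5
```

>>> jog_arm(offset=[[-0.42,0.43,-0.02],[-0.834,0.864,-0.052],[-0.834,0.864,-0.052],[-0.834,0.864,-0.052],[-0.834,0.864,-0.052]], turn=[[0,0,0],[0,0,0],[0,0,0],[0,0,0],[0,0,0]], hand=[0,0,0,0,0])

```text
time_s: 20.48
eef_pos: [390.1, -257.0, 90.1]
eef_rot: [0.951, 0.31, -0.0, -0.0]
contact_force: [-0.5, 0.7, -0.9]
finger_gap: 0.232
finger_force: 59.6
```

```bash
python3 - <<'E'
from h import *
im=viewer.capture("wrist");k=viewer.calibration("wrist");cv2.imwrite("pics/w8.png",im)
p,y,s,m=pose();print(p,y,s['finger_gap'],s['time_s'])
box=(300,500,-360,-160)
o=ortho(im,k,8,2.5,box);o2=ortho(viewer.capture("top"),viewer.calibration("top"),8,2.5,box)
print(viewer.tip_of("wrist","nest_long"))
for q in (o,o2):
    c=((500-389.5)*2.5,(-160+259)*2.5)
    b=cv2.boxPoints(((c[1],c[0]),(152*2.5,54*2.5),54.)).astype(int); cv2.polylines(q,[b],1,(0,255,0),1)
w=np.vstack([np.hstack([o,o2])[:,:800]]);cv2.imwrite("pics/o8.png",w)
E
```

```text
[ 390.17287743 -257.26210826   90.17619766] 36.13392052008444 0.2331600380675286 20.525
[{'point': [385.2, -258.3, 2.0], 'confidence': 0.89}]
```

View pics/o8.png

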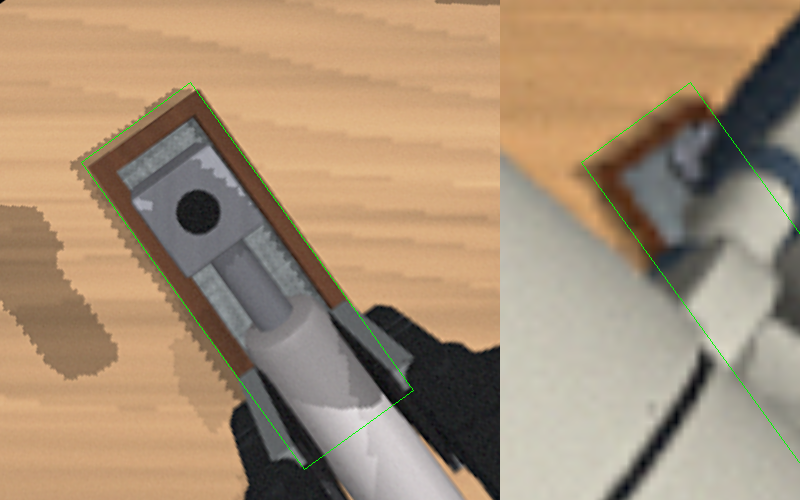

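>>> jog_arm(offset=[[-0.05,0.003,0.3],[-0.05,0.003,0.6],[-0.05,0.003,0.75],[-0.05,0.003,0.79],[-0.05,0.003,0.79],[-0.05,0.003,0.81],[-0.05,0.003,0.81],[-0.05,0.003,0.81]], turn=[[0,0,0],[0,0,0],[0,0,0],[0,0,0],[0,0,0],[0,0,0],[0,0,0],[0,0,0]], hand=[0,0,0,0,0,0,0,0])

```text
time_s: 21.62
eef_pos: [386.2, -262.2, 9.6]
eef_rot: [0.951, 0.309, 0.0, 0.0]
contact_force: [-0.6, 0.3, -1.8]
finger_gap: 0.23
finger_force: 59.6
```

```bash
python3 - <<'E'
from h import *
im=viewer.capture("wrist");cv2.imwrite("pics/w9.png",im)
p,y,s,m=pose();print(p,y,s['contact_force'])
E
```

```text
[ 386.17067221 -262.16527138    9.51301607] 36.01327842596079 [ 0.03944422  0.43272511 -1.82681056]
```

View pics/w9.png

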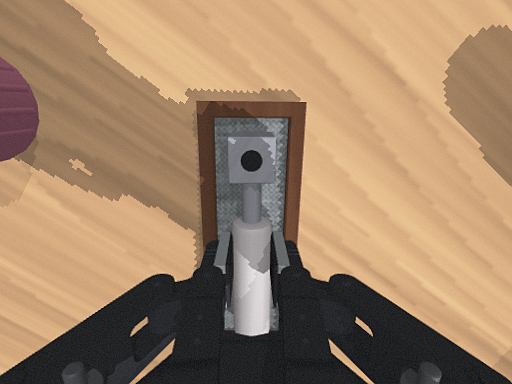

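>>> jog_arm(offset=[[0,0,0],[0,0,0],[0,0,0],[0,0,0],[0,0,-0.3],[0,0,-0.8],[0,0,-0.98],[0,0,-0.98]], turn=[[0,0,0],[0,0,0],[0,0,0],[0,0,0],[0,0,0],[0,0,0],[0,0,0],[0,0,0]], hand=[1,1,1,1,1,1,1,1])

```text
time_s: 22.68
eef_pos: [386.7, -262.6, 108.4]
eef_rot: [0.951, 0.309, 0.001, 0.001]
contact_force: [0.2, -0.0, -0.4]
finger_gap: 1.003
finger_force: 0.0
```

```bash
python3 - <<'E'
from h import *
im=viewer.capture("wrist");k=viewer.calibration("wrist");cv2.imwrite("pics/w10.png",im)
p,y,s,m=pose();print(p,y,s['time_s'])
box=(300,480,-350,-170);o=ortho(im,k,8,3,box);cv2.imwrite("pics/o10.png",o)
plan(p,36,(397.5,256.5,130),124)
E
```

```text
[ 386.21753949 -262.18516389  107.45388963] 36.018264159042104 22.725
[0.745, -0.98, -0.054] turn -0.2444 rows>= 9
[0.808, 0.571, -0.043] turn 0 rows>= 2
[0.808, 0.571, -0.043] turn 0 rows>= 2
[0.808, 0.571, -0.043] turn 0 rows>= 2
[0.808, 0.571, -0.043] turn 0 rows>= 2
```

View pics/w10.png

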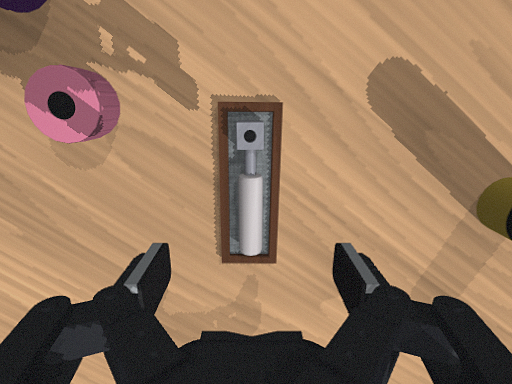

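```bash
python3 - <<'E'
from h import *
k=viewer.calibration("wrist")
n=px2w(k,[[251,102],[248.5,263]],8); a=px2w(k,[[250,122.5]],25)[0]; b=px2w(k,[[250.5,256]],14)[0]; bo=px2w(k,[[250,136]],25)[0]
e=np.array([np.cos(np.radians(36)),np.sin(np.radians(36))])
N=n.mean(0)[:2]; L=(a[:2]+b[:2])/2
print(N,np.linalg.norm(n[0]-n[1]),L,np.linalg.norm(a[:2]-b[:2]),'along',(L-N)@e,'bore est',(bo[:2]-49*e-N)@e,'lat',(L-N)@[-e[1],e[0]])
E
```

```text
[ 386.20286078 -260.99164326] 151.89500924936334 [ 384.95988394 -262.63739979] 125.1138431357151 along -1.9729408004950744 bore est 1.1093790300411306 lat -0.6008415443643771
```

>>> jog_arm(offset=[[0.37,-0.49,-0.054],[0.745,-0.98,-0.054],[0.745,-0.98,-0.054],[0.745,-0.98,-0.054],[0.745,-0.98,-0.054],[0.745,-0.98,-0.054],[0.745,-0.98,-0.054],[0.745,-0.98,-0.054],[0.745,-0.98,-0.054],[0.745,-0.98,-0.054]], turn=[[0,0,-0.2444],[0,0,-0.2444],[0,0,-0.2444],[0,0,-0.2444],[0,0,-0.2444],[0,0,-0.2444],[0,0,-0.2444],[0,0,-0.2444],[0,0,-0.2444],[0,0,-0.2444]], hand=[1,1,1,1,1,1,1,1,1,1])

```text
time_s: 23.98
eef_pos: [388.4, -138.9, 112.2]
eef_rot: [0.471, 0.882, -0.0, -0.001]
contact_force: [0.5, 0.6, -0.0]
finger_gap: 1.002
finger_force: 0.0
```

>>> jog_arm(offset=[[0.808,0.571,-0.043],[0.808,0.571,-0.043],[0.808,0.571,-0.043]], turn=[[0,0,0],[0,0,0],[0,0,0]], hand=[1,1,1])

```text
time_s: 24.35
eef_pos: [390.4, -38.2, 116.9]
eef_rot: [0.47, 0.883, -0.0, -0.0]
contact_force: [-0.3, -0.0, 0.4]
finger_gap: 0.999
finger_force: 0.0
```

>>> jog_arm(offset=[[0.808,0.571,-0.043],[0.808,0.571,-0.043],[0.808,0.571,-0.043]], turn=[[0,0,0],[0,0,0],[0,0,0]], hand=[1,1,1])

```text
time_s: 24.72
eef_pos: [393.2, 60.0, 121.2]
eef_rot: [0.469, 0.883, 0.0, 0.0]
contact_force: [1.1, -0.6, -0.2]
finger_gap: 1.001
finger_force: 0.0
```

>>> jog_arm(offset=[[0.808,0.571,-0.043],[0.808,0.571,-0.043],[0.808,0.571,-0.043]], turn=[[0,0,0],[0,0,0],[0,0,0]], hand=[1,1,1])

```text
time_s: 25.1
eef_pos: [395.8, 158.6, 125.5]
eef_rot: [0.469, 0.883, 0.0, 0.0]
contact_force: [0.1, -0.4, -1.0]
finger_gap: 1.001
finger_force: 0.0
```

>>> jog_arm(offset=[[0.808,0.571,-0.043],[0.808,0.571,-0.043],[0.808,0.571,-0.043],[0.808,0.571,-0.043],[0.808,0.571,-0.043]], turn=[[0,0,0],[0,0,0],[0,0,0],[0,0,0],[0,0,0]], hand=[1,1,1,1,1])

```text
time_s: 25.72
eef_pos: [397.5, 255.3, 129.8]
eef_rot: [0.47, 0.882, -0.0, -0.0]
contact_force: [0.0, -0.3, 0.5]
finger_gap: 1.001
finger_force: 0.0
```

```bash
python3 - <<'E'
from h import *
im=viewer.capture("wrist");k=viewer.calibration("wrist");cv2.imwrite("pics/w11.png",im)
p,y,s,m=pose();print(p,y,s['time_s'])
print(viewer.tip_of("wrist","bearing_block"))
q,_=cv2.projectPoints(np.array([[397.5,256.5,32.]]),cv2.Rodrigues(np.array(k['R']))[0],np.array(k['t'],float),np.array(k['mtx']),np.array(k['dist']));q=q.ravel().astype(int)
bore(im,32,q[0],q[1],k,25)
E
```

```text
[397.4518239  255.45886132 129.80328743] 123.8990265217564 25.775
[{'point': [398.2, 262.6, 2.6], 'confidence': 0.65}]
bore px [255.0040568  189.95131846] 493 -> [[398.8 258.   32. ]]
```

View pics/w11.png

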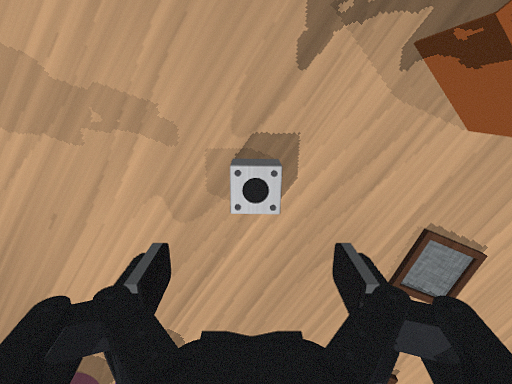

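>>> jog_arm(offset=[[0.014,0.025,0.5],[0.014,0.025,0.9],[0.014,0.025,0.9]], turn=[[0,0,0],[0,0,0],[0,0,0]], hand=[1,1,1])

```text
time_s: 26.2
eef_pos: [397.3, 258.1, 38.2]
eef_rot: [0.47, 0.883, -0.002, -0.001]
contact_force: [-0.8, 0.5, 0.6]
finger_gap: 1.001
finger_force: 0.0
```

>>> jog_arm(offset=[[0,0,0.33],[0,0,0.33],[0,0,0.33],[0,0,0.33],[0,0,0.33],[0,0,0.33],[0,0,0.33],[0,0,0.33],[0,0,0.33]], turn=[[0,0,0],[0,0,0],[0,0,0],[0,0,0],[0,0,0],[0,0,0],[0,0,0],[0,0,0],[0,0,0]], hand=[1,1,1,0,0,0,0,0,0])

```text
time_s: 27.32
eef_pos: [398.9, 259.4, 7.7]
eef_rot: [0.47, 0.883, 0.0, 0.0]
contact_force: [-1.1, -1.8, 16.8]
finger_gap: 0.528
finger_force: 58.9
```

>>> jog_arm(offset=[[0,0,-0.1],[0,0,-0.2],[0,0,-0.6],[0,0,-0.6],[0,0,-0.6]], turn=[[0,0,0],[0,0,0],[0,0,0],[0,0,0],[0,0,0]], hand=[0,0,0,0,0])

```text
time_s: 27.95
eef_pos: [398.5, 259.2, 67.0]
eef_rot: [0.469, 0.883, 0.0, 0.0]
contact_force: [-0.0, -0.9, -1.9]
finger_gap: 0.526
finger_force: 63.0
```

```bash
python3 - <<'E'
from h import *
p,y,s,m=pose();print(p,y)
plan(p,y,(622,286,68),101.3)
E
```

```text
[398.54912913 259.21436864  66.9711972 ] 124.00323356833078
[-0.503, 0.98, -0.005] turn 0.0631 rows>= 3
[-0.045, 0.573, -0.003] turn 0 rows>= 1
[-0.045, 0.573, -0.003] turn 0 rows>= 1
```

>>> jog_arm(offset=[[-0.25,0.49,-0.005],[-0.503,0.98,-0.005],[-0.503,0.98,-0.005],[-0.503,0.98,-0.005]], turn=[[0,0,0.0631],[0,0,0.0631],[0,0,0.0631],[0,0,0.0631]], hand=[0,0,0,0])

```text
time_s: 28.45
eef_pos: [506.8, 271.8, 66.2]
eef_rot: [0.634, 0.773, -0.001, -0.001]
contact_force: [-0.8, 0.5, -2.2]
finger_gap: 0.524
finger_force: 63.0
```

>>> jog_arm(offset=[[-0.045,0.573,0],[-0.045,0.573,0]], turn=[[0,0,0],[0,0,0]], hand=[0,0])

```text
time_s: 28.7
eef_pos: [567.3, 279.4, 67.1]
eef_rot: [0.634, 0.774, 0.001, 0.001]
contact_force: [-0.5, -0.1, -2.3]
finger_gap: 0.524
finger_force: 63.1
```

>>> jog_arm(offset=[[-0.045,0.573,0],[-0.045,0.573,0],[-0.045,0.573,0],[-0.045,0.573,0]], turn=[[0,0,0],[0,0,0],[0,0,0],[0,0,0]], hand=[0,0,0,0])

```text
time_s: 29.2
eef_pos: [620.5, 285.8, 67.0]
eef_rot: [0.634, 0.773, -0.001, -0.0]
contact_force: [-0.8, -0.1, -1.9]
finger_gap: 0.526
finger_force: 63.1
```

```bash
python3 - <<'E'
from h import *
im=viewer.capture("wrist");k=viewer.calibration("wrist");cv2.imwrite("pics/w12.png",im)
p,y,s,m=pose();print(p,y,s['time_s'])
box=(540,700,200,380);nests(im,k,box)
top=viewer.capture("top");nests(top,viewer.calibration("top"),box)
print(viewer.tip_of("wrist","nest_square"))
E
```

```text
[620.86576482 285.88083884  67.23816767] 101.32887603316993 29.25
nest xy 620.2 296.2 wh 76.5 57.7 worldangle w 11.0
[{'point': [621.5, 284.7, -3.1], 'confidence': 0.8}]
```

View pics/w12.png

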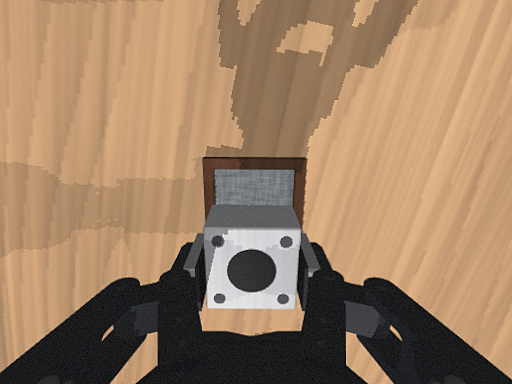

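>>> jog_arm(offset=[[0.02,0.015,0.3],[0.02,0.015,0.48],[0.02,0.015,0.53],[0.02,0.015,0.53],[0.02,0.015,0.56],[0.02,0.015,0.56],[0.02,0.015,0.56]], turn=[[0,0,0],[0,0,0],[0,0,0],[0,0,0],[0,0,0],[0,0,0],[0,0,0]], hand=[0,0,0,0,0,0,0])

```text
time_s: 30.22
eef_pos: [623.4, 288.2, 11.7]
eef_rot: [0.634, 0.773, 0.0, 0.0]
contact_force: [-0.2, -0.7, -2.2]
finger_gap: 0.525
finger_force: 63.1
```

>>> jog_arm(offset=[[0,0,0],[0,0,0],[0,0,0],[0,0,0],[0,0,-0.3],[0,0,-0.8],[0,0,-0.8],[0,0,-0.8]], turn=[[0,0,0],[0,0,0],[0,0,0],[0,0,0],[0,0,0],[0,0,0],[0,0,0],[0,0,0]], hand=[1,1,1,1,1,1,1,1])

```text
time_s: 31.22
eef_pos: [623.0, 288.1, 91.2]
eef_rot: [0.634, 0.773, -0.0, -0.0]
contact_force: [-0.9, -0.8, -1.4]
finger_gap: 1.005
finger_force: 0.0
```

```bash
python3 - <<'E'
from h import *
im=viewer.capture("wrist");k=viewer.calibration("wrist")
p,y,s,m=pose();print(p,s['time_s'])
q,_=cv2.projectPoints(np.array([[622,287,35.]]),cv2.Rodrigues(np.array(k['R']))[0],np.array(k['t'],float),np.array(k['mtx']),np.array(k['dist']));q=q.ravel().astype(int)
bore(im,35,q[0],q[1],k,28); nests(im,k,(540,700,200,380))
im=viewer.capture("scene");k=viewer.calibration("scene");cv2.imwrite("pics/s13.png",im)
for n,x,y,z in(("small",653,-111,47),("big",657.5,95,39),("sq",622,287,35)):
    q,_=cv2.projectPoints(np.array([[x,y,z*1.]]),cv2.Rodrigues(np.array(k['R']))[0],np.array(k['t'],float),np.array(k['mtx']),np.array(k['dist']));q=q.ravel().astype(int)
    try: bore(im,z,q[0],q[1],k,7,75)
    except Exception as e: print(n,e)
cv2.imwrite("pics/s13c.png",cv2.resize(im[100:300,90:390],None,fx=2.6,fy=2.6,interpolation=2))
E
```

```text
[622.67000178 287.94340362  90.52557235] 31.275
bore px [251.39970282 209.56612184] 673 -> [[622.4 286.7  35. ]]
nest xy 621.1 286.2 wh 76.3 77.9 worldangle w 10.9
bore px [247.77777778 255.5       ] 18 -> [[ 652.  -108.4   47. ]]
bore px [310.13888889 212.38888889] 36 -> [[657.6  97.7  39. ]]
bore px [347.96153846 169.07692308] 26 -> [[621.9 290.   35. ]]
```

View pics/s13c.png

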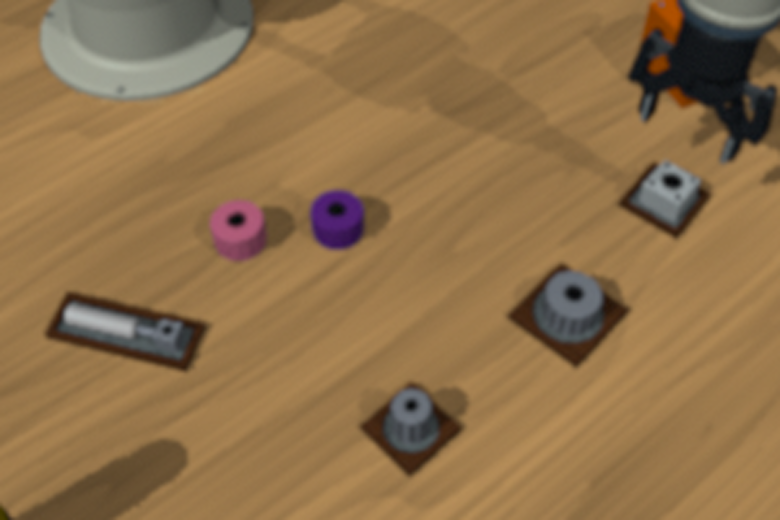

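The scene crop shows all four parts seated in their own nests: lever (128,328), small drum (410,420), big drum (570,300) and block (668,190). The measured offsets are about 2 mm or less, and the gripper is clear of everything.

```bash
python3 -c "
from workcell import r
print(r.close_job())"
```

```text
the job is handed in; nothing more can be done
None
```

All four parts are in their matching nests, centred within about 2 mm by camera and sitting flat as far as the images show. The spray can and housing were not touched, and I handed the job in at about 31 s; no verdict came back.

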